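# Take the long hex sleeve off its stock rod into the empty bin

### The job

Two stock stands each carry a brass hexagonal sleeve on a level rod that is fixed to its post at one end and open at the other. Slide the long sleeve off the open end of its rod, carry it to the empty parts bin and lower it gently so that it lies flat on the bin's floor, not dropped. Leave the short sleeve as it hangs on the other rod.

Things in the scene. Friction and masses are not known exactly. Their poses are not given: they have to be found in the camera images.
- long_sleeve: Brass hexagonal tube 60 mm long, 38 mm across flats, 44 across corners, bore 28 mm across flats, 0.2 to 0.4 kg. Origin: middle of its axis; x along the tube. It hangs loose on its rod, a corner up, so that two 22 mm high flats stand upright either side of the rod (facing its y), its axis 9 mm below the rod's; raised 9 mm it is centred, 8 mm clear all round.
- short_sleeve: The other sleeve, on an identical stand on the other side of the bin: same brass hexagonal tube but only 30 mm long. Origin: middle of its axis; x along the tube. Leave it hanging where it is.
- rod_end (a point): Centre of the open end of the long sleeve's rod: fixed, level, steel, 12 mm thick, 130 mm above the bench. Its -x points out of the open end; +x runs back 170 mm along the rod to a 26 mm flange on the grey post (25 by 30 mm, top 147 mm above the bench, centre 190 mm from this point, on a 100 by 90 mm base plate).
- bin: The empty grey parts bin, fixed to the bench: open-topped, 220 mm (its x) by 180 mm (its y), 55 mm high, walls and floor 4 mm. Origin: centre of its underside, at bench level. It stands between the two stands; the other bin full of brass fittings, farther from the robot, is not it.
There are look-alikes about, which are no part of the job. Leave any black look-alike of the long_sleeve alone.

How it is judged (in metres and radians):
On the way:
1. the long sleeve has been slid past the open end of its rod and is carried clear of the bench (x of long_sleeve in the frame of rod_end below -0.025 m and height (world z) of long_sleeve above 0.08 m), for 0.1 s.
At the end, for the whole second after the job is handed in: The long sleeve rests inside the empty bin, lying flat on its floor (axis level within 15 degrees, its middle less than 35 mm above the bench), still and released; the short sleeve hangs on its own rod within 20 mm of where it was (x of long_sleeve in the frame of bin between -0.09 and 0.09 m and y of long_sleeve in the frame of bin between -0.07 and 0.07 m and z of long_sleeve in the frame of bin below 0.035 m and angle between long_sleeve's own x axis and vertical between 1.3 and 1.84 rad and linear speed of long_sleeve below 0.02 m/s and distance of short_sleeve from where it was at the start of the episode below 0.02 m); the robot touches nothing.
It fails at once if the long sleeve is dropped: it moves faster than 0.6 m/s when its middle is less than 60 mm above the bench (height (world z) of long_sleeve below 0.06 m and linear speed of long_sleeve above 0.6 m/s).
It fails at once if the short sleeve is moved by more than 20 mm (distance of short_sleeve from where it was at the start of the episode above 0.02 m).
It also fails if it takes over 43 s, if anything falls off the work surface, if the arm or the gripper's body presses on something with over 40 N, if the wrist force passes 120 N, or if a joint passes its speed limit or range.

### The arm

A 6-joint arm with a two-finger parallel gripper is mounted at the origin on the work surface. World frame = base frame: x ahead of the robot, y to its left, z up, the work surface at z = 0. Lengths are in mm, angles in rad, forces in N, time in s.
With the tool pointing down it reaches from about 300 to 775 mm from the base axis. Payload 14.6 kg.
Tool frame: the origin (TCP) lies between the finger pads; the fingertips stand 8 mm ahead of it and the grasp point (between the pads) lies 11 mm behind it; y points along the fingers, x is the direction in which the jaws open and shut, and the axes are right-handed (so a half turn about y gives the same grasp; the last joint's range is limited). The gripper opens to 94 mm and grips with 3 to 60 N. Pads are 16 mm wide; open, the fingers measure 119 mm over their backs; the gripper's body (75 mm by 177 mm) begins 78 mm behind the grasp point.
Start: joints at [-0.067, 0.3, 1.521, -0, 1.321, -0.067], TCP at [549.99, -0.002, 213.446] pointing down, gripper open.
Joint ranges: [-3.03, 3.03], [-0.79, 2.21], [0.23, 2.52], [-1.04, 4.18], [0, 3.07], [-2.55, 2.55]. Speed limits (rad/s): [2.22, 2.22, 2.57, 3.14, 3.14, 3.14].

### API

Orientations are given as [roll, pitch, yaw] about the fixed x, y, z axes, in that order (R = Rz(yaw) Ry(pitch) Rx(roll)).
In Python, from cell import read_state, imaging, order gives the robot as it stands. The module is installed in compiled form; this text tells all that it offers.
- The arm moves only by the shell command python3 -m handwheel 'ROWS' [FORCE]. ROWS is JSON, a list that holds one entry, the list of rows, each a list of 7 numbers: the shift along the tool's x, y, z in mm, then the turn, a rotation vector about the tool's x, y, z in degrees, then the opening, from -1 (shut) to 1 (fully open), so that 0 is half open. A call has 1 to 5 rows; each row is the pose to reach, as a shift and turn from the pose measured when the call began, along the tool's axes at that moment; what a row does not reach only later rows make up. A row lasts 1/12 s, in which the tool goes at most 41.7 mm and 7.16 degrees, less where a joint would pass 70% of its speed; a pose out of reach is approached as far as the arm can. A call with a gripper value outside its range is refused whole. The fingers move at their own pace and stop on an object; FORCE is the grip in N (left out, the last holds). Time passes only in rows, so rows that repeat a pose let the fingers close. It gives the time, the measured TCP pose, the force and the opening at its end, in the units of the state.
- read_state(): the state, without advancing time (a new reading comes with each control period).
- imaging.camera(name): name is "scene" or "side" or "wrist"; returns (picture, depth): 480x640x3 uint8, red, green, blue; 480x640 float32, mm along the optical axis (not along the pixel's ray), 0 where there is no reading.
- imaging.get_calibration(name): a dict with "mtx" (3x3 intrinsics, pixels), "dist" ([k1, k2, p1, p2, k3] as OpenCV has them; the pictures are not rectified), "world_from_camera" (4x4, takes a point from camera to world coordinates); the wrist camera has in their place "hand_eye" (4x4, takes a point from camera to tool coordinates, whose origin is the TCP and whose axes are the tool frame's). Camera axes: x right, y down, z forward; pixel columns grow to the right and rows downward; lengths in mm; the calibration is good to about 2 mm. A picture is of the moment at which its call begins: read the wrist's pose just before it. get_calibration takes no time and is no camera call.
- order.sign_off(): hands the job in, once; it reports no verdict.
The state is a dict: "clock": time; "joints": joint angles; "qd": joint speeds; "effort": joint torques, N m; "eef_pos": TCP position; "eef_rot": TCP orientation; "wrist_force": force on the tool from outside, world axes, zero at the start; "moment": the same for the moment, N m; "finger_gap": finger opening in mm.
Only numpy, scipy, OpenCV 4.12 (cv2) and the standard library are available. Lean on these libraries where they do the work, as an engineer would, in place of code of your own. Each camera call takes 0.05 s, during which the arm holds its last target.

## Working session

There is one attempt and no reset: what is moved stays moved. The work goes in short steps, Python scripts to look and compute and a shell command to move; the robot and the scene stay as the last step left them, time stands still between calls to the robot, and variables do not carry over. Pictures are saved under pics/ and viewed, and the job is handed in when it is done.

```bash
mkdir -p pics
cat > h.py <<'E'
from cell import read_state, imaging, order
import numpy as np, cv2
from scipy.spatial.transform import Rotation as R
def shot(name,fn):
    s=read_state(); p,d=imaging.camera(name)
    cv2.imwrite('pics/'+fn+'.png',p[:,:,::-1]); np.savez('pics/'+fn+'.npz',p=p,d=d,pos=s['eef_pos'],rot=s['eef_rot'])
    return p,d,s
def T_tool(s):
    T=np.eye(4);T[:3,:3]=R.from_euler('xyz',s['eef_rot']).as_matrix();T[:3,3]=s['eef_pos'];return T
def wfc(name,s=None):
    c=imaging.get_calibration(name)
    return np.array(c['world_from_camera']) if 'world_from_camera' in c else T_tool(s)@np.array(c['hand_eye'])
def ray(name,uv,s=None):
    c=imaging.get_calibration(name)
    n=cv2.undistortPoints(np.array(uv,float).reshape(-1,1,2),np.array(c['mtx']),np.array(c['dist'])).reshape(-1,2)
    W=wfc(name,s); return W[:3,3],(W[:3,:3]@np.c_[n,np.ones(len(n))].T).T   # dir with z_cam=1
def onplane(name,uv,z,s=None):
    o,d=ray(name,uv,s); return o+d*((z-o[2])/d[:,2])[:,None]
def cloud(name,uv,dep,s=None):
    o,d=ray(name,uv,s); return o+d*np.array(dep,float).reshape(-1,1)
E
python3 - <<'E'
from h import *
for n in ['scene','side','wrist']: shot(n,n+'0')
print(read_state())
for n in ['scene','side']: print(np.round(imaging.get_calibration(n)['world_from_camera'],2).tolist())
print(imaging.get_calibration('wrist'))
E
```

```text
{'clock': 0.15, 'joints': array([-6.66149623e-02,  3.00357947e-01,  1.52143205e+00, -1.67908934e-06,
        1.32065598e+00, -6.66005681e-02]), 'qd': array([-0.00095128, -0.00298804, -0.00033941,  0.00069254, -0.00078966,
        0.00198871]), 'effort': array([-2.50185103e-04, -5.31960297e+01, -3.52822959e+01,  7.07691838e-02,
        2.35654798e-02, -3.66386917e-05]), 'eef_pos': array([5.49820000e+02, 4.17573571e-04, 2.13011430e+02]), 'eef_rot': array([-1.57074116e+00,  8.51547901e-04, -1.39543750e-05]), 'wrist_force': array([ 0.12038702,  0.15544446, -0.06653234]), 'moment': array([ 0.02217956,  0.00417606, -0.03279505]), 'finger_gap': 93.8058273634862}
[[-0.74, 0.5, -0.45, 981.41], [0.68, 0.54, -0.51, 526.68], [-0.01, -0.68, -0.74, 839.96], [0.0, 0.0, 0.0, 1.0]]
[[0.93, -0.26, 0.27, 201.79], [-0.38, -0.64, 0.67, -746.82], [-0.0, -0.72, -0.69, 890.21], [0.0, 0.0, 0.0, 1.0]]
{'mtx': array([[357.32387338,   0.        , 317.63602627],
       [  0.        , 357.32387338, 235.97804804],
       [  0.        ,   0.        ,   1.        ]]), 'dist': array([-0.02271962,  0.        ,  0.        ,  0.        ,  0.        ]), 'hand_eye': array([[ 9.99999409e-01, -6.61382486e-04,  8.63280129e-04,
         1.47549515e+00],
       [-9.94915673e-04, -2.35854259e-01,  9.71787929e-01,
        -1.72091843e+02],
       [-4.39115221e-04, -9.71788213e-01, -2.35854777e-01,
         6.81855804e+01],
       [ 0.00000000e+00,  0.00000000e+00,  0.00000000e+00,
         1.00000000e+00]])}
```

View pics/scene0.png

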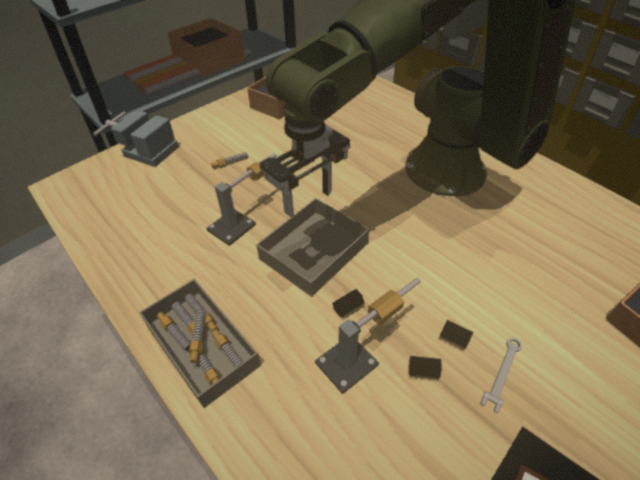

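View pics/side0.png

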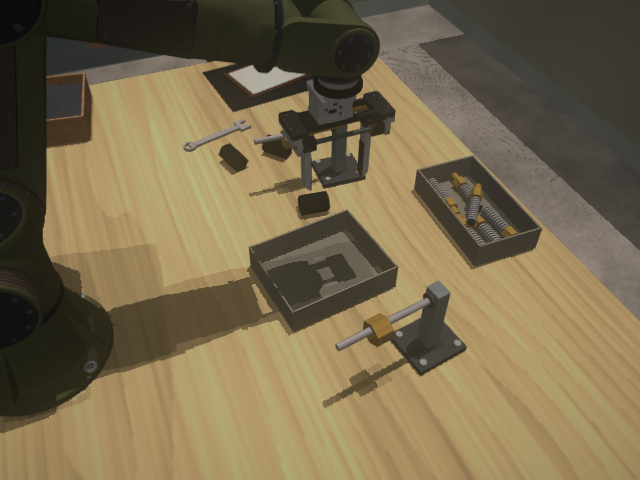

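View pics/wrist0.png

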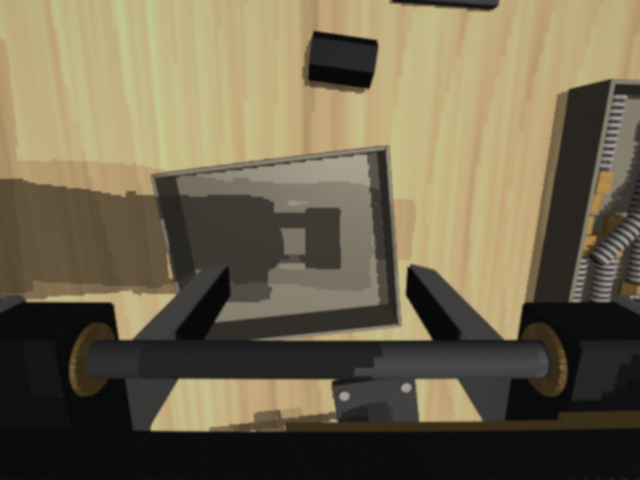

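Candidates in the scene view: brass sleeve at (387,303), which looks long; brass sleeve at (255,170), on the far stand and shorter; black look-alikes at (349,302), (457,333) and (425,367); a brass fitting at (228,160); and the fittings in the full bin around (200,335). I choose (387,303) and will check it in a crop while measuring.

Run:
```python
from h import *
z=np.load('pics/scene0.npz');p,d=z['p'],z['d']
c=cv2.resize(p[250:400,300:450],None,fx=4,fy=4,interpolation=cv2.INTER_CUBIC)
cv2.imwrite('pics/crop_long.png',c[:,:,::-1])
hsv=cv2.cvtColor(p,cv2.COLOR_RGB2HSV)
# reconstruct cloud in region
vv,uu=np.mgrid[250:400,300:450]
uv=np.c_[uu.ravel(),vv.ravel()]; P=cloud('scene',uv,d[250:400,300:450].ravel())
h=hsv[250:400,300:450].reshape(-1,3)
hi=(P[:,2]>95)&(P[:,2]<165)
br=hi&(h[:,1]>120)&(h[:,0]>8)&(h[:,0]<28)
print('brass n',br.sum(),P[br].mean(0),P[br].min(0),P[br].max(0))
gr=hi&~br&(h[:,1]<100)
print('grey',gr.sum())
Q=P[br]; 
for nm,Q in (('brass',P[br]),('grey',P[gr])):
    m=Q[:,:2].mean(0); u,s,vt=np.linalg.svd(Q[:,:2]-m,full_matrices=False); t=(Q[:,:2]-m)@vt[0]
    print(nm,m,vt[0],np.degrees(np.arctan2(vt[0][1],vt[0][0])),np.percentile(t,[0,2,50,98,100]),np.percentile(Q[:,2],[0,5,50,95,100]))
np.savez('pics/c.npz',P=P,uv=uv,br=br,gr=gr)
# other sleeve
vv,uu=np.mgrid[145:200,205:300];uv=np.c_[uu.ravel(),vv.ravel()];P2=cloud('scene',uv,d[145:200,205:300].ravel());h=hsv[145:200,205:300].reshape(-1,3)
b=(P2[:,2]>95)&(P2[:,2]<165)&(h[:,1]>120)&(h[:,0]>8)&(h[:,0]<28);print('short',b.sum(),P2[b].mean(0),P2[b].min(0),P2[b].max(0))
```

```text
brass n 641 [581.02256552 258.70531538 132.92220419] [545.10075725 233.76350689 101.61337536] [608.40410667 275.46231748 144.87189249]
grey 792
brass [581.02256552 258.70531538] [ 0.99930057 -0.03739489] -2.143069302766684 [-35.2501853  -31.76816744   1.11810679  26.14072936  26.96362654] [101.61337536 111.65362816 135.06737013 141.63358005 144.87189249]
grey [634.5350844  253.81102719] [ 0.99885198 -0.04790322] -2.745702918380334 [-150.1586445  -143.86169615   31.97750557   52.86292201   53.80642039] [ 95.08297529 103.46116517 134.49299487 147.12080161 149.27942114]
short 139 [ 515.45068145 -253.38763714  128.25273589] [ 496.34694887 -277.33885985  103.62791428] [ 526.90369239 -238.99668364  145.60332517]
```

View pics/crop_long.png

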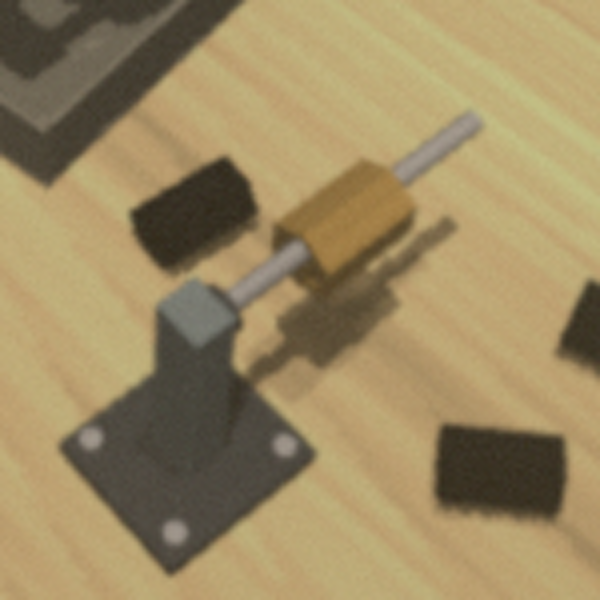

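The crop shows a brass hex sleeve, about 60 mm long, on its rod. The rod's open end is at crop (478,120), scene pixel (419,280). The post top is at crop (197,312).

Run:
```python
from h import *
C=np.load('pics/c.npz');P,uv,br,gr=C['P'],C['uv'],C['br'],C['gr']
z=np.load('pics/scene0.npz');d=z['d']
# rod pixels: grey, between
rod=gr&(P[:,0]<553)
print('rod n',rod.sum(),'z',np.percentile(P[rod,2],[5,50,95]))
A=onplane('scene',uv[rod],130)
rod2=gr&(P[:,0]>607)&(P[:,0]<655)&(P[:,2]>122)&(P[:,2]<140)
B=onplane('scene',uv[rod2],130)
print(len(A),len(B),A[:,0].min(),A[:,0].max(),B[:,0].min(),B[:,0].max(),A.mean(0),B.mean(0))
x=np.r_[A[:,0],B[:,0]];y=np.r_[A[:,1],B[:,1]]
print('A only fit',np.polyfit(A[:,0],A[:,1],1)); print('both',np.polyfit(x,y,1), np.degrees(np.arctan(np.polyfit(x,y,1)[0])))
print('A y spread',np.ptp(A[:,1]-np.polyval(np.polyfit(x,y,1),A[:,0])))
# post top
pt=gr&(P[:,2]>144)
D=onplane('scene',uv[pt],147);print('posttop',len(D),D.mean(0),D.min(0),D.max(0), cv2.minAreaRect(D[:,:2].astype(np.float32)))
bt=br&(P[:,2]>138);print('ridge',P[bt].mean(0),np.percentile(P[bt,0],[1,99]),P[bt][:,2].max(),np.polyfit(P[bt,0],P[bt,1],1))
# bin from depth: rim
vv,uu=np.mgrid[190:300:1,240:385:1];u=np.c_[uu.ravel(),vv.ravel()];Q=cloud('scene',u,d[190:300,240:385].ravel())
r=(Q[:,2]>48)&(Q[:,2]<62)
print('rim',r.sum(),cv2.minAreaRect(Q[r][:,:2].astype(np.float32)))
z=np.load('pics/side0.npz');d=z['d'];vv,uu=np.mgrid[205:335:1,245:400:1];u=np.c_[uu.ravel(),vv.ravel()];Q=cloud('side',u,d[205:335,245:400].ravel())
r=(Q[:,2]>48)&(Q[:,2]<62);print('rim side',r.sum(),cv2.minAreaRect(Q[r][:,:2].astype(np.float32)))
```

```text
rod n 160 z [127.70038718 133.61100007 136.89124112]
160 139 480.8660256894149 564.7040771732522 603.0591346707023 650.6938257313312 [512.2339812  258.84491415 130.        ] [627.98038489 251.20499305 130.        ]
A only fit [-2.58288171e-02  2.72075312e+02]
both [-6.36789324e-02  2.91338228e+02] -3.643614423237654
A y spread 33.34612547006827
posttop 198 [675.30882713 249.21109431 147.        ] [657.72603244 233.88801234 147.        ] [688.79340044 264.83937698 147.        ] ((672.9385986328125, 249.5989990234375), (31.169832229614258, 29.97671890258789), 83.56087493896484)
ridge [578.14571094 255.23466462 140.14653146] [548.87371765 607.01987775] 144.87189249287928 [-5.80559121e-02  2.88799441e+02]
rim 719 ((516.35302734375, -30.907066345214844), (223.8284454345703, 183.29476928710938), 6.839644432067871)
rim side 1311 ((514.861083984375, -28.36786651611328), (221.770263671875, 184.0353240966797), 6.821353435516357)
```

```bash
python3 -m handwheel '[[[6,0,30,0,-7,0,1],[12,0,60,0,-14,0,1],[18,0,90,0,-21,0,1],[23,0,120,0,-28,0,1],[28,0,150,0,-35,0,1]]]' 30
```

```text
clock: 0.57
eef_pos: [577.8, 151.5, 212.8]
eef_rot: [-1.57, 0.001, 0.617]
wrist_force: [0.1, 0.2, -0.8]
finger_gap: 94.3
```

```bash
python3 -m handwheel '[[[12,0,17,0,-7,0,1],[24,0,34,0,-14,0,1],[36,0,51,0,-21,0,1],[48,0,68,0,-28,0,1],[60,0,84,0,-35,0,1]]]'
python3 -m handwheel '[[[0,0,0,0,-7,0,1],[0,0,0,0,-14,0,1],[0,0,0,0,-16,0,1],[0,0,0,0,-16,0,1]]]'
python3 - <<'E'
from h import *
for n in ['scene','wrist','side']: shot(n,n+'1')
print(read_state()['joints'])
E
```

```text
clock: 0.98
eef_pos: [577.9, 255.8, 212.4]
eef_rot: [-1.569, 0.001, 1.234]
wrist_force: [0.2, -0.3, -0.0]
finger_gap: 94.3
clock: 1.32
eef_pos: [577.7, 255.9, 212.1]
eef_rot: [-1.568, 0.001, 1.515]
wrist_force: [-0.5, 0.2, -0.2]
finger_gap: 94.2
[ 3.58489513e-01  4.87384123e-01  1.26511746e+00  4.70398785e-04
  1.39121179e+00 -1.15272230e+00]
```

View pics/wrist1.png

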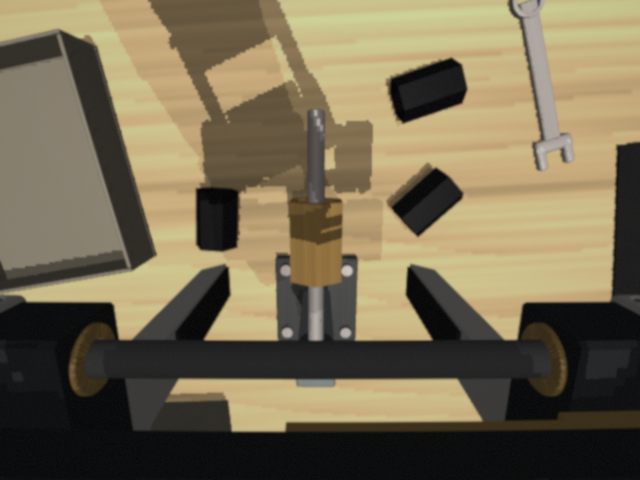

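View pics/scene1.png

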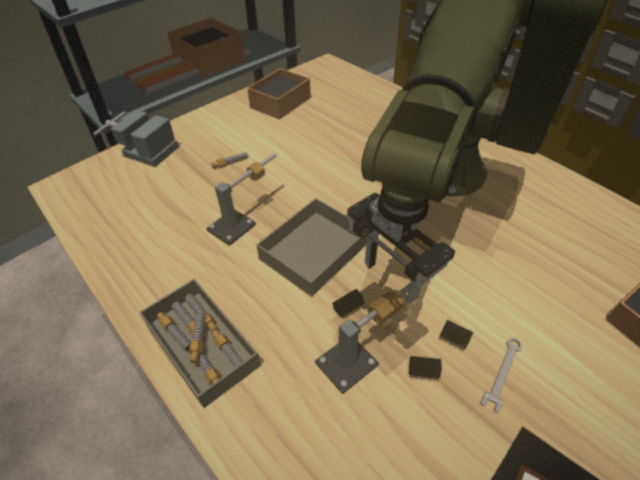

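The wrist view shows the sleeve at (290–342, 197–285), with the rod running almost straight up the image at u≈316 to its end at (316,110). The yaw and lateral alignment look right, so I'll measure them from this view.

Run:
```python
from h import *
z=np.load('pics/wrist1.npz');p,d=z['p'],z['d'];s=dict(eef_pos=z['pos'],eef_rot=z['rot'])
hsv=cv2.cvtColor(p,cv2.COLOR_RGB2HSV)
def reg(u0,u1,v0,v1):
    vv,uu=np.mgrid[v0:v1,u0:u1];uv=np.c_[uu.ravel(),vv.ravel()];return uv,cloud('wrist',uv,d[v0:v1,u0:u1].ravel(),s)
uv,P=reg(280,355,100,300)
m=(P[:,2]>100)&(P[:,2]<160)
rod=m&(uv[:,1]<190);rod2=m&(uv[:,1]>290)
for n,r in(('front',rod),('back',rod2)):
    A=onplane('wrist',uv[r],130,s);print(n,r.sum(),A.mean(0),A.min(0),A.max(0),np.median(P[r,2]))
sl=m&(uv[:,1]>=200)&(uv[:,1]<284)
print('sleeve',P[sl].min(0),P[sl].max(0),P[sl].mean(0))
for x0 in range(545,615,10):
    q=sl&(abs(P[:,0]-x0)<5); 
    if q.sum()>5: print(x0,np.percentile(P[q,1],[1,50,99]),P[q,2].max())
```

```text
front 1429 [511.3528026  258.42288742 130.        ] [484.56720535 250.78949231 130.        ] [538.98743345 265.74931563 130.        ] 135.7160517254975
back 144 [619.15095744 251.93283719 130.        ] [615.55592294 246.00488896 130.        ] [622.75946071 257.82672643 130.        ] 135.9129565971126
sleeve [545.44718107 233.66544471 108.51870509] [607.89801402 275.04134999 145.09548203] [574.90625352 254.55946589 137.7244106 ]
545 [237.57125645 253.97282534 274.37570569] 145.09548202828097
555 [236.91605161 256.19711498 274.72768109] 144.47420958891374
565 [236.66206813 255.01835138 273.55154298] 144.88600523834097
575 [236.08918103 254.85739008 273.14719087] 144.86653680902538
585 [235.29269785 253.95538233 272.66553665] 144.83917895507315
595 [234.57100365 253.46741625 272.29770962] 144.26707150563104
605 [233.83902826 254.67658319 271.16994316] 144.25988151275396
```

```bash
python3 -m handwheel '[[[-1,25,0,0,0,0,1],[-1,50,0,0,0,0,1],[-1,75,0,0,0,0,1],[-1,95,0,0,0,0,1],[-1,102,0,0,0,0,1]]]' 30
python3 -m handwheel '[[[0,0,0,0,0,0,1],[0,0,0,0,0,0,1]]]'
python3 - <<'E'
from h import *
shot('wrist','wrist2')
E
```

```text
clock: 1.88
eef_pos: [576.4, 254.1, 107.1]
eef_rot: [-1.565, 0.002, 1.51]
wrist_force: [-0.9, 0.9, 0.1]
finger_gap: 94.5
clock: 2.05
eef_pos: [576.4, 254.1, 107.3]
eef_rot: [-1.564, 0.002, 1.509]
wrist_force: [-0.5, 0.1, 0.5]
finger_gap: 93.9
```

View pics/wrist2.png

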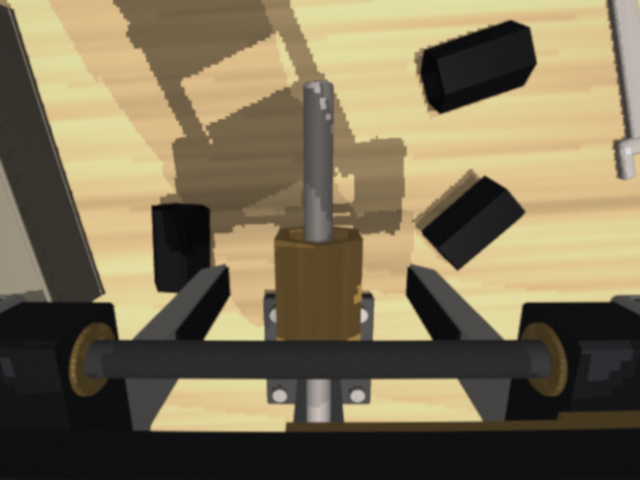

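The jaws straddle the sleeve at (275–362, 230–340). The pads are centred on it and nothing is touching, so I'll close now.

```bash
python3 -m handwheel '[[[0,-2,0,0,0,0,-1],[0,-2,0,0,0,0,-1],[0,-2,0,0,0,0,-1],[0,-2,0,0,0,0,-1],[0,-2,0,0,0,0,-1]]]' 30
python3 -m handwheel '[[[0,0,0,0,0,0,-1],[0,0,0,0,0,0,-1],[0,0,0,0,0,0,-1],[0,0,0,0,0,0,-1],[0,0,0,0,0,0,-1]]]'
```

```text
clock: 2.52
eef_pos: [576.9, 254.3, 110.4]
eef_rot: [-1.566, 0.002, 1.509]
wrist_force: [0.1, -0.3, -0.8]
finger_gap: 64.2
clock: 2.93
eef_pos: [576.9, 254.3, 110.4]
eef_rot: [-1.566, 0.002, 1.509]
wrist_force: [-0.2, 0.4, -0.4]
finger_gap: 38.0
```

Gripped at 38.0 mm, which matches the across-flats size. Next I lift 9 mm to centre the bore on the rod.

```bash
python3 -m handwheel '[[[0,0,0,0,0,0,-1],[0,-3,0,0,0,0,-1],[0,-6,0,0,0,0,-1],[0,-9,0,0,0,0,-1],[0,-9,0,0,0,0,-1]]]'
python3 - <<'E'
from h import *
shot('wrist','wrist3'); print(read_state()['eef_pos'],read_state()['eef_rot'])
E
```

```text
clock: 3.35
eef_pos: [577.1, 254.4, 120.1]
eef_rot: [-1.567, 0.001, 1.509]
wrist_force: [0.1, 0.3, -3.8]
finger_gap: 37.9
[577.03745674 254.31221671 119.73530045] [-1.56650032e+00  1.37446802e-03  1.50896430e+00]
```

View pics/wrist3.png

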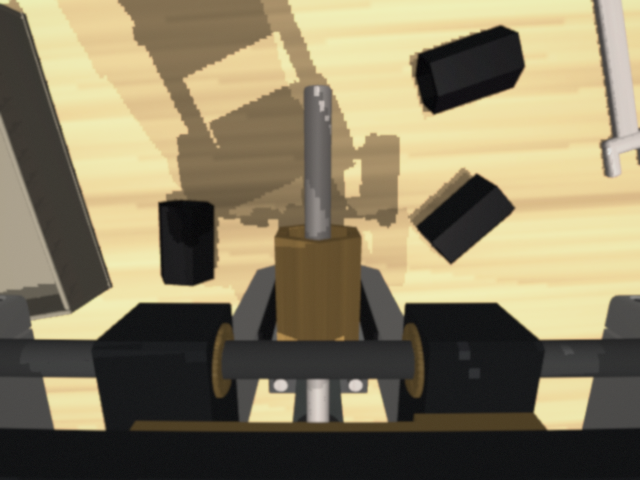

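The sleeve is held; the wrist force of -3.8 N matches its weight and the bore looks centred. I'll slide it out along tool +z, which matches the rod direction.

```bash
python3 -m handwheel '[[[0,0,10,0,0,0,-1],[0,0,22,0,0,0,-1],[0,0,36,0,0,0,-1],[0,0,50,0,0,0,-1]]]'
python3 - <<'E'
from h import *
s=shot('wrist','wrist4')[2]; print(s['eef_pos'],s['eef_rot'],s['wrist_force'])
E
```

```text
clock: 3.73
eef_pos: [526.4, 257.3, 119.7]
eef_rot: [-1.566, 0.002, 1.509]
wrist_force: [0.2, -0.1, -2.4]
finger_gap: 37.7
[526.44064591 257.32461871 119.7116785 ] [-1.56614315e+00  1.56460377e-03  1.50879917e+00] [ 0.16469531 -0.09668038 -2.38458376]
```

View pics/wrist4.png

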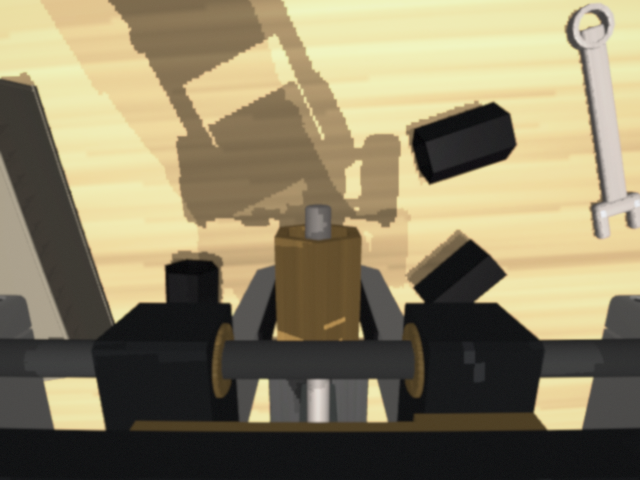

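The sleeve moved with the gripper and the rod stub at (318,220) is still centred. I continue another 100 mm.

```bash
python3 -m handwheel '[[[0,0,14,0,0,0,-1],[0,0,30,0,0,0,-1],[0,0,46,0,0,0,-1],[0,0,62,0,0,0,-1],[0,0,72,0,0,0,-1]]]'; python3 -m handwheel '[[[0,0,14,0,0,0,-1],[0,0,28,0,0,0,-1],[0,0,28,0,0,0,-1]]]'
python3 - <<'E'
from h import *
shot('scene','scene5');s=shot('wrist','wrist5')[2]; print(s['eef_pos'],s['eef_rot'],s['wrist_force'])
E
```

```text
clock: 4.2
eef_pos: [451.6, 262.1, 120.1]
eef_rot: [-1.565, 0.002, 1.51]
wrist_force: [0.2, 0.1, -3.3]
finger_gap: 37.8
clock: 4.45
eef_pos: [422.2, 264.0, 120.3]
eef_rot: [-1.564, 0.002, 1.511]
wrist_force: [0.4, 0.1, -3.5]
finger_gap: 37.9
[423.41079453 264.0155409  120.59494787] [-1.56509743  0.00170239  1.51065336] [ 0.70703322  0.0749668  -3.27487381]
```

View pics/scene5.png

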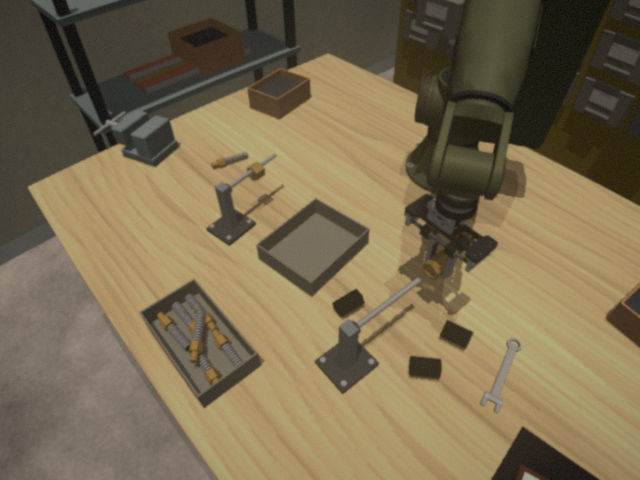

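View pics/wrist5.png

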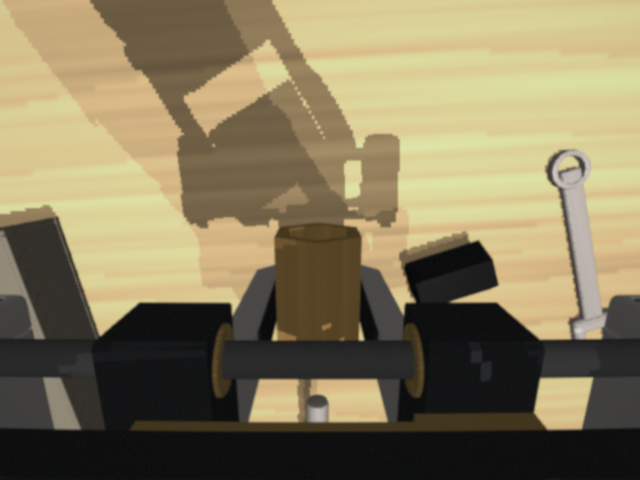

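The sleeve is off the rod, with the free rod end visible at wrist (317,403). Next is the carry to the bin centre at (515,-29), which is about tool x -287 and z -109, plus a 10° turn to match the bin's yaw.

```bash
python3 -m handwheel '[[[-12,0,-4,0,0,0,-1],[-36,0,-12,0,0,0,-1],[-62,0,-22,0,0,0,-1],[-88,0,-32,0,0,0,-1],[-114,0,-42,0,0,0,-1]]]'; python3 -m handwheel '[[[-24,0,-10,0,-2,0,-1],[-48,0,-20,0,-4,0,-1],[-72,0,-29,0,-6,0,-1],[-96,0,-38,0,-8,0,-1],[-120,0,-47,0,-10,0,-1]]]'
```

```text
clock: 4.97
eef_pos: [460.3, 146.2, 120.7]
eef_rot: [-1.566, 0.001, 1.51]
wrist_force: [1.3, 0.4, -3.0]
finger_gap: 37.7
clock: 5.38
eef_pos: [501.0, 21.8, 120.7]
eef_rot: [-1.566, 0.001, 1.686]
wrist_force: [0.4, -0.2, -3.0]
finger_gap: 37.8
```

```bash
python3 -m handwheel '[[[-18,0,-3,0,0,0,-1],[-36,0,-6,0,0,0,-1],[-48,0,-8,0,0,0,-1],[-52,0,-8,0,0,0,-1],[-52,0,-8,0,0,0,-1]]]'
python3 - <<'E'
from h import *
for n in ('side','wrist','scene'): s=shot(n,n+'6')[2]
print(s['eef_pos'],s['eef_rot'],s['wrist_force'])
z=np.load('pics/wrist6.npz');p,d=z['p'],z['d']
for n in('side','scene'):
    z=np.load(f'pics/{n}6.npz');p,d=z['p'],z['d'];vv,uu=np.mgrid[190:335,245:400];P=cloud(n,np.c_[uu.ravel(),vv.ravel()],d[190:335,245:400].ravel())
    h=cv2.cvtColor(p,cv2.COLOR_RGB2HSV)[190:335,245:400].reshape(-1,3)
    b=(h[:,1]>120)&(h[:,0]>8)&(h[:,0]<28)&(P[:,2]>90)&(P[:,2]<170)&(abs(P[:,0]-515)<60)&(abs(P[:,1]+29)<60)
    print(n,b.sum(),P[b].min(0) if b.any() else 0,P[b].max(0) if b.any() else 0)
    print(cv2.minAreaRect(P[(P[:,2]>48)&(P[:,2]<62)][:,:2].astype(np.float32)))
E
```

```text
clock: 5.8
eef_pos: [515.1, -29.6, 120.6]
eef_rot: [-1.566, 0.001, 1.685]
wrist_force: [-0.9, -0.2, -3.1]
finger_gap: 37.5
[514.82088235 -28.43718659 120.60680222] [-1.56609398e+00  5.47576187e-04  1.68614189e+00] [-0.11827808  0.77010771 -3.13970673]
side 507 [481.88533214 -52.68297783 109.88982437] [545.74737988 -10.25828459 155.48278161]
((515.2141723632812, -28.96051025390625), (222.70330810546875, 184.61643981933594), 6.449598789215088)
scene 302 [498.95799095 -48.62229391 112.57423931] [547.02702958  -6.64618639 155.41147844]
((515.15478515625, -30.48596954345703), (224.21710205078125, 182.89097595214844), 6.606197357177734)
```

View pics/side6.png

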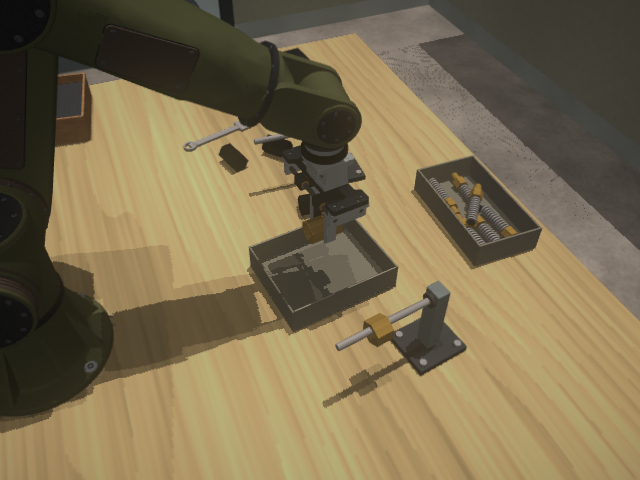

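View pics/wrist6.png

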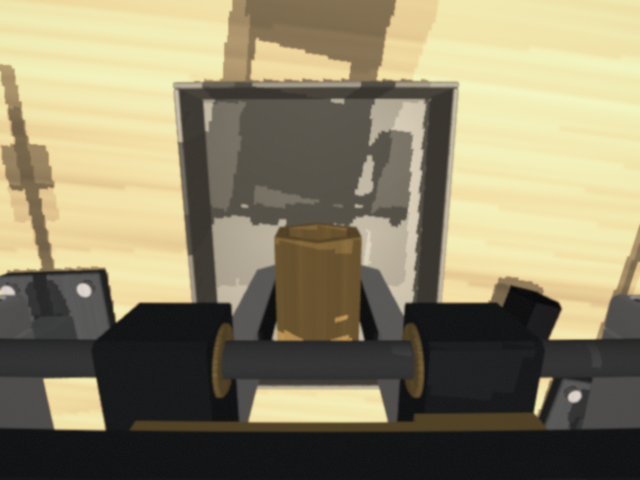

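The sleeve is over the bin centre: wrist (275–362, 225–340), with the walls symmetric about it. Its axis is at z≈132 and must drop to about 26. I lower most of the way, then creep.

```bash
python3 -m handwheel '[[[0,10,0,0,0,0,-1],[0,28,0,0,0,0,-1],[0,46,0,0,0,0,-1],[0,60,0,0,0,0,-1],[0,68,0,0,0,0,-1]]]'; python3 -m handwheel '[[[0,8,0,0,0,0,-1],[0,16,0,0,0,0,-1],[0,22,0,0,0,0,-1],[0,25,0,0,0,0,-1],[0,25,0,0,0,0,-1]]]'
```

```text
clock: 6.37
eef_pos: [513.5, -27.5, 50.5]
eef_rot: [-1.564, 0.0, 1.688]
wrist_force: [-0.4, 0.1, -3.3]
finger_gap: 37.6
clock: 6.78
eef_pos: [513.2, -27.5, 25.1]
eef_rot: [-1.563, -0.0, 1.688]
wrist_force: [1.2, 0.6, -2.4]
finger_gap: 37.9
```

```bash
python3 -m handwheel '[[[0,2,0,0,0,0,-1],[0,4,0,0,0,0,-1],[0,6,0,0,0,0,-1],[0,7,0,0,0,0,-1],[0,7,0,0,0,0,-1]]]'; python3 -m handwheel '[[[0,1,0,0,0,0,-1],[0,1,0,0,0,0,-1],[0,1,0,0,0,0,-1]]]'
```

```text
clock: 7.2
eef_pos: [513.1, -27.5, 18.0]
eef_rot: [-1.563, -0.0, 1.688]
wrist_force: [0.1, -0.2, -3.4]
finger_gap: 38.1
clock: 7.45
eef_pos: [513.1, -27.5, 17.0]
eef_rot: [-1.563, -0.0, 1.688]
wrist_force: [0.3, 0.8, -3.6]
finger_gap: 37.9
```

```bash
python3 -m handwheel '[[[0,1,0,0,0,0,-1],[0,1,0,0,0,0,-1],[0,1,0,0,0,0,-1]]]'; python3 -m handwheel '[[[0,1,0,0,0,0,-1],[0,1,0,0,0,0,-1],[0,1,0,0,0,0,-1]]]'
```

```text
clock: 7.7
eef_pos: [513.1, -27.5, 16.0]
eef_rot: [-1.563, -0.0, 1.688]
wrist_force: [-0.4, -0.7, -3.3]
finger_gap: 37.9
clock: 7.95
eef_pos: [513.2, -27.5, 15.3]
eef_rot: [-1.564, -0.0, 1.688]
wrist_force: [-2.9, 0.1, 3.3]
finger_gap: 37.8
```

Contact at TCP z 15.3, as predicted. I release in small steps so the sleeve settles from corner to flat.

```bash
python3 -m handwheel '[[[0,0,0,0,0,0,-0.15],[0,0,0,0,0,0,-0.1],[0,0,0,0,0,0,-0.05],[0,0,0,0,0,0,0],[0,0,0,0,0,0,0.05]]]'; python3 -m handwheel '[[[0,0,0,0,0,0,0.1],[0,0,0,0,0,0,0.15],[0,0,0,0,0,0,0.2],[0,0,0,0,0,0,0.3],[0,0,0,0,0,0,0.4]]]';python3 -m handwheel '[[[0,0,0,0,0,0,0.4],[0,0,0,0,0,0,0.4],[0,0,0,0,0,0,0.4]]]'
python3 - <<'E'
from h import *
shot('wrist','wrist7')
E
```

```text
clock: 8.37
eef_pos: [513.2, -27.5, 15.3]
eef_rot: [-1.564, -0.0, 1.688]
wrist_force: [0.3, 0.7, -0.2]
finger_gap: 49.0
clock: 8.78
eef_pos: [513.2, -27.5, 15.3]
eef_rot: [-1.564, -0.0, 1.688]
wrist_force: [-0.4, 1.2, -0.7]
finger_gap: 64.1
clock: 9.03
eef_pos: [513.3, -27.5, 15.3]
eef_rot: [-1.564, -0.0, 1.688]
wrist_force: [-0.8, -0.8, 0.4]
finger_gap: 65.7
```

View pics/wrist7.png

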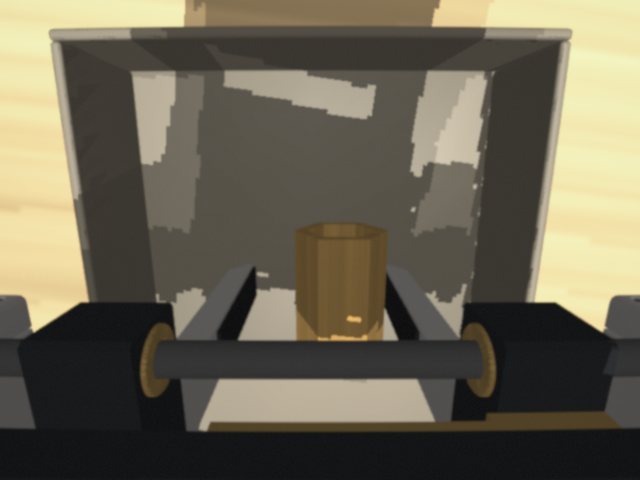

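The sleeve settled onto a flat, close to the right finger at (387,280). I open further, then lift.

```bash
python3 -m handwheel '[[[2,0,0,0,0,0,0.8],[4,0,0,0,0,0,0.8],[4,0,0,0,0,0,0.8],[4,0,0,0,0,0,0.8],[4,0,0,0,0,0,0.8]]]'
python3 -m handwheel '[[[0,-6,0,0,0,0,0.8],[0,-25,0,0,0,0,0.8],[0,-55,0,0,0,0,0.8],[0,-85,0,0,0,0,0.8],[0,-115,0,0,0,0,0.8]]]'
python3 -m handwheel '[[[0,-25,0,0,0,0,0.8],[0,-50,0,0,0,0,0.8],[0,-70,0,0,0,0,0.8],[0,-80,0,0,0,0,0.8],[0,-80,0,0,0,0,0.8]]]'
python3 - <<'E'
from h import *
for n in ('side','wrist','scene'): s=shot(n,n+'8')[2]
z=np.load('pics/wrist8.npz');
def an(n,v0,v1,u0,u1,zlo,zhi,st=None,f='8'):
    z=np.load(f'pics/{n}{f}.npz');p,d=z['p'],z['d'];vv,uu=np.mgrid[v0:v1,u0:u1];P=cloud(n,np.c_[uu.ravel(),vv.ravel()],d[v0:v1,u0:u1].ravel(),dict(eef_pos=z['pos'],eef_rot=z['rot']))
    h=cv2.cvtColor(p,cv2.COLOR_RGB2HSV)[v0:v1,u0:u1].reshape(-1,3)
    b=(h[:,1]>120)&(h[:,0]>8)&(h[:,0]<28)&(P[:,2]>zlo)&(P[:,2]<zhi)
    Q=P[b];return b.sum(),Q
n,Q=an('wrist',150,300,250,400,12,60)
print('in bin',n,Q.min(0),Q.max(0),cv2.minAreaRect(Q[:,:2].astype(np.float32)))
for n,r in(('side',(300,350,350,400)),('scene',(145,200,205,300))):
    for f in('0','8'):
        k,Q=an(n,*r,95,165,f=f);print(n,f,k,Q.mean(0))
E
```

```text
clock: 9.5
eef_pos: [512.8, -23.5, 15.3]
eef_rot: [-1.564, -0.0, 1.688]
wrist_force: [0.6, -0.7, 0.7]
finger_gap: 84.7
clock: 9.92
eef_pos: [513.4, -23.4, 132.1]
eef_rot: [-1.564, -0.0, 1.688]
wrist_force: [0.7, -0.4, -0.9]
finger_gap: 84.6
clock: 10.33
eef_pos: [514.6, -23.5, 214.2]
eef_rot: [-1.567, 0.001, 1.688]
wrist_force: [0.1, 0.2, -0.6]
finger_gap: 84.4
in bin 2409 [481.12036811 -40.18935018  12.5979388 ] [542.48013377   6.70627338  45.23165023] ((511.8314208984375, -17.131589889526367), (59.467586517333984, 41.50156021118164), 6.658609867095947)
side 0 657 [ 508.18045474 -265.3564593   129.84677767]
side 8 657 [ 508.19546867 -265.46904099  129.85490741]
scene 0 139 [ 515.45068145 -253.38763714  128.25273589]
scene 8 166 [ 512.58379758 -252.42501207  128.43518828]
```

View pics/wrist8.png

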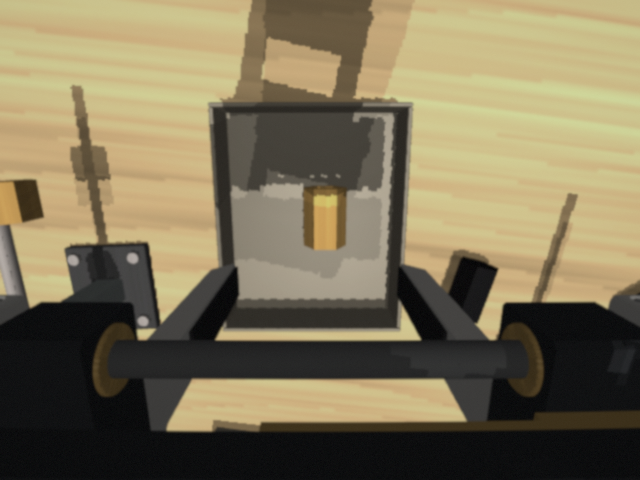

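View pics/scene8.png

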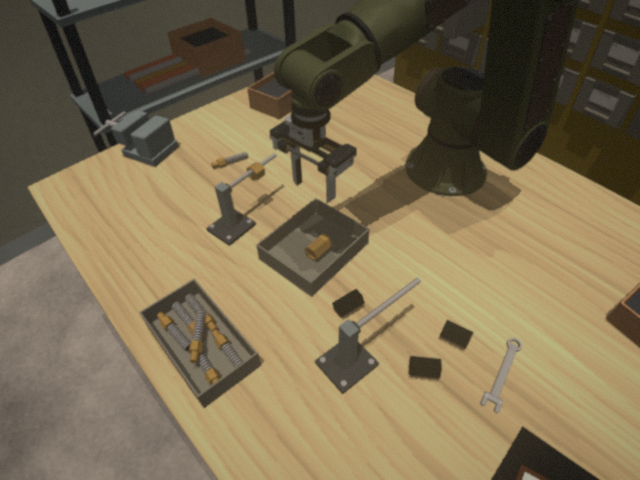

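The sleeve lies flat near the middle of the bin: wrist (325,218), scene (318,246). The short sleeve hasn't moved and the arm is clear. One quick check that it is still, then I sign off.

```bash
python3 -m handwheel '[[[0,0,0,0,0,0,0.8],[0,0,0,0,0,0,0.8],[0,0,0,0,0,0,0.8],[0,0,0,0,0,0,0.8],[0,0,0,0,0,0,0.8]]]'
python3 - <<'E'
from h import *
p,d,s=shot('scene','scene9'); q=np.load('pics/scene8.npz')['p']
for x in(p,q):
    h=cv2.cvtColor(x,cv2.COLOR_RGB2HSV)[225:270,290:345]; m=(h[...,1]>120)&(h[...,0]>8)&(h[...,0]<28); v,u=np.nonzero(m); print(m.sum(),u.mean(),v.mean())
order.sign_off()
E
```

```text
clock: 10.9
eef_pos: [513.4, -23.3, 210.5]
eef_rot: [-1.561, -0.001, 1.688]
wrist_force: [0.4, -0.0, 0.1]
finger_gap: 84.4
390 28.497435897435896 21.484615384615385
393 28.36386768447837 21.470737913486005
the job is handed in; nothing more can be done
```

The long sleeve is lying flat on the floor of the empty bin, and I handed the job in at about 11 s of the 43 s allowed. I gripped it by its upright flats, lifted it 9 mm to centre it on the rod and slid it about 155 mm off the open end. I then carried it to the bin, lowered it until it touched the floor, and released it in small steps.

Last checks:
- **Long sleeve:** it lies about 12 mm from the bin centre, at (512, -17) mm in world coordinates. Its highest measured point is about 45 mm up, where a sleeve lying on a flat should top out near 42 mm; the camera calibration is good to about 2 mm. Two pictures 0.5 s apart agree to about 0.1 pixel, so it is still.
- **Settling:** on release it rolled from its corner onto a flat and moved about 10 mm sideways.
- **Short sleeve:** the side view shows it within 0.2 mm of where it started. The scene view differs by about 3 mm, probably because the arm hid part of it in the first picture.
- **Robot:** the gripper is about 200 mm above the bench and the wrist force is about zero, so it is touching nothing.

No check failed.

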